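Find the socket that fits the nut in the chuck

ROBOT

A 7-joint arm with a two-finger parallel gripper is mounted at the origin on a cart in front of the work surface, level with it; the furniture and walls round the work are solid. World frame = base frame: x ahead of the robot, y to its left, z up, the work surface at z = 0. Lengths are in m, angles in degrees, forces in N, time in s.
With the tool pointing down it reaches from about 0.425 to 0.875 m from the base axis. Payload 4.7 kg.
Tool frame: the origin (TCP) lies at the centre of the arm's flange, where the gripper is bolted on; the fingertips stand 182 mm ahead of it and the grasp point (between the pads) lies 164 mm ahead of it; z points along the fingers, y is the line along which they close (so a half turn about z gives the same grasp; the last joint's range is limited). The gripper opens to 87 mm and grips with 3 to 60 N. Pads are 19 mm wide; open, the fingers measure 117 mm over their backs; the gripper's body (75 mm by 190 mm) begins 51 mm behind the grasp point.
Start: joints at [66.526, 18.392, -4.016, 83.108, 1.295, 78.541, -3.26], TCP at [0.267, -0.593, 0.405] pointing down, gripper open.
Joint ranges: [-163.93, 163.93], [-17.29, 119.83], [-79.2, 71.16], [3.27, 140.29], [-89.18, 269.18], [5.43, 117.66], [-154.24, 154.24]. Speed limits (degrees/s): [147.25, 147.25, 180, 180, 180, 180, 180].

INTERFACE

Orientations are given as [roll, pitch, yaw] about the fixed x, y, z axes, in that order (R = Rz(yaw) Ry(pitch) Rx(roll)).
In Python, from cell import env gives the robot as it stands. The module is installed in compiled form; this text tells all that it offers.
- The arm moves only by the tool step_arm, never from a script. Its argument "steps" is one flat list of numbers, 5 for each row, row after row: the opening, from 0 (shut) to 1 (fully open), then the shift along the tool's x, y, z in mm, then the turn about the tool's z in degrees. In form: [grip, dx, dy, dz, roll, grip, dx, dy, dz, roll, ...]. A call has 1 to 12 rows; each row shifts and turns the commanded pose from where the row before left it, along the tool's axes as they then stand; what a row does not reach is not made up. A row lasts 1/8 s, in which the tool goes at most 62.5 mm and 10.7 degrees, less where a joint would pass 70% of its speed; a pose out of reach is approached as far as the arm can. A call with a gripper value outside its range is refused whole. The fingers move at their own pace and stop on an object; "grip_force" is the grip in N (left out, the last holds). Time passes only in rows, so rows that do not move let the fingers close. It gives the time, the measured TCP pose, the force, the opening and the grip force at its end, in the units of the state.
- env.get_obs(): the state, without advancing time (a new reading comes with each control period).
- env.read_camera(name): name is "scene" or "top" or "wrist"; returns a dict with "image" (420x560x3 uint8, red, green, blue), "camera_matrix" (3x3 intrinsics, pixels), "R" (3x3) and "t" (3): a world point X has camera coordinates R X + t. Camera axes: x right, y down, z forward; pixel columns grow to the right and rows downward; lengths in m; the calibration is good to about 2 mm. A picture is of the moment at which its call begins. There is no depth.
- env.sign_off(): hands the job in; it is judged then, once.
The state is a dict: "time_s": time; "qpos": joint angles; "joint_velocities": joint speeds; "effort": joint torques, N m; "tool_pos": TCP position; "tool_rot": TCP orientation; "force": force on the tool from outside, world axes, zero at the start; "wrist_torque": the same for the moment, N m; "grip_width": finger opening in m; "grasp_force": force on a finger pad.
Only numpy, scipy, OpenCV 4.12 (cv2) and the standard library are available. Lean on these libraries where they do the work, as an engineer would, in place of code of your own. Each camera call takes 0.05 s, during which the arm holds its last target. There are 200 camera calls.

TASK

One of the three look-alike sockets in the tray fits the hex nut of the adapter that is held in the round bench chuck: try them on that nut until you find the one that goes right down over it, its rim resting on the adapter's disc. Stand every socket that does not fit upright in a bay of the tray again, leave the other things on the desk alone, and finish while still gripping the fitting socket, upright and fully seated on the nut.

Things in the scene. Friction and masses are not known exactly. Their poses are not given: they have to be found in the camera images.
- chuck_top (a point): centre of the flat top of the grey round three-jaw bench chuck (120 mm across the foot, top 20 mm above the desk, fixed); its jaws end 30 mm above the desk. The adapter to be worked on sits on this point, so its disc's face is 34 mm above the desk; z up
- tray_floor (a point): centre of the inner floor of the grey plastic tray, 10 mm above the desk, fixed; 70 x 222 mm outside, rim 18 mm above the desk. Along its y axis lie three bays with centres at y = -72, 0 and +72 mm, each 62 mm along x and 68 mm along y inside, parted by 4 mm ribs; one socket stands in each bay at the start. z up
- socket_p_center (a point): one of three steel sockets that look alike: an upright six-sided bar, 36 mm across flats, 41.6 mm across corners, 62 mm tall, 110 to 230 g, small black square on top, a hex hole in the underside (its flats parallel to the outer flats). The point is the socket's centre, 31 mm above its underside; z up, x square to one pair of flats (other pairs every 60 degrees)
- socket_q_center (a point): as socket_p, but its hex hole has another width and depth (not visible from above). Only one of the three fits the nut in the chuck; which one changes from start to start
- socket_r_center (a point): as socket_p, with a third hole size. The socket that fits goes down over the nut with 1.25 mm of play at each flat until its rim rests on the disc's face; a wrong one stops at least 8 mm higher, on the nut's top or on the stud's end
- adapter_1_seat (a point): an aluminium disc 64 mm across, 14 mm thick, with a stud and a 14 mm tall hex nut on top, all fixed. One of three adapters: one is held in the chuck, two wait on a stand far right; which is where changes. The point is on the stud's axis at the top face of the disc, under the nut; z up, x square to one pair of the nut's flats (others every 60 degrees)
- adapter_2_seat (a point): as adapter_1, with another nut and stud. The nuts are 16, 20 or 24 mm across flats, with the stud's end 38, 28 or 18 mm above the disc's face respectively
- adapter_3_seat (a point): as adapter_1, with a third size of nut and stud
- usb_key: bystander: memory stick 16x47x7 mm, origin at the centre of its underside
- tip_jar: bystander: small jar with black lid, 31 mm across, 22 mm tall, origin at the centre of its underside
- parts_tin: bystander: round open tin of screws, 64 mm across, 16 mm tall, origin at the centre of its underside
- tweezers: bystander: tweezers lying flat, 121 mm long, origin at the centre of its underside
- side_cutter: bystander: side cutter lying flat, 44x111x12 mm, origin at the centre of its underside
- tape_roll: bystander: roll of amber tape lying flat, 62 mm across, 20 mm tall, origin at the centre of its underside
Mind the look-alikes: they are no part of the job. Leave any orange look-alike of the part that bears socket_q_center alone.

How it is judged (in metres and radians):
At the end, for the whole second after the job is handed in: the fitting socket stands upright (0.1 rad) on the nut in the chuck, within 4 mm of its axis, rim within 2.5 mm of the adapter's face, still, gripped with over 2 N; the other two stand upright (0.12 rad) on the floor of the tray's bays (((horizontal distance between adapter_3_seat and chuck_top below 0.02 m and horizontal distance between socket_p_center and adapter_3_seat below 0.004 m and z of socket_p_center in the frame of adapter_3_seat between 0.028 and 0.0335 m and angle between socket_p_center's own z axis and vertical below 0.1 rad and contact force between the fingers and socket_p above 2 N and linear speed of socket_p below 0.02 m/s and z of socket_q_center in the frame of tray_floor between 0.026 and 0.035 m and x of socket_q_center in the frame of tray_floor between -0.03 and 0.03 m and y of socket_q_center in the frame of tray_floor between -0.105 and 0.105 m and angle between each of socket_q_center, socket_r_center's own z axis and vertical below 0.12 rad and z of socket_r_center in the frame of tray_floor between 0.026 and 0.035 m and x of socket_r_center in the frame of tray_floor between -0.03 and 0.03 m and y of socket_r_center in the frame of tray_floor between -0.105 and 0.105 m) or (horizontal distance between adapter_1_seat and chuck_top below 0.02 m and horizontal distance between socket_q_center and adapter_1_seat below 0.004 m and z of socket_q_center in the frame of adapter_1_seat between 0.028 and 0.0335 m and angle between socket_q_center's own z axis and vertical below 0.1 rad and contact force between the fingers and socket_q above 2 N and linear speed of socket_q below 0.02 m/s and z of socket_p_center in the frame of tray_floor between 0.026 and 0.035 m and x of socket_p_center in the frame of tray_floor between -0.03 and 0.03 m and y of socket_p_center in the frame of tray_floor between -0.105 and 0.105 m and angle between each of socket_p_center, socket_r_center's own z axis and vertical below 0.12 rad and z of socket_r_center in the frame of tray_floor between 0.026 and 0.035 m and x of socket_r_center in the frame of tray_floor between -0.03 and 0.03 m and y of socket_r_center in the frame of tray_floor between -0.105 and 0.105 m) or (horizontal distance between adapter_2_seat and chuck_top below 0.02 m and horizontal distance between socket_r_center and adapter_2_seat below 0.004 m and z of socket_r_center in the frame of adapter_2_seat between 0.028 and 0.0335 m and angle between socket_r_center's own z axis and vertical below 0.1 rad and contact force between the fingers and socket_r above 2 N and linear speed of socket_r below 0.02 m/s and z of socket_p_center in the frame of tray_floor between 0.026 and 0.035 m and x of socket_p_center in the frame of tray_floor between -0.03 and 0.03 m and y of socket_p_center in the frame of tray_floor between -0.105 and 0.105 m and angle between each of socket_p_center, socket_q_center's own z axis and vertical below 0.12 rad and z of socket_q_center in the frame of tray_floor between 0.026 and 0.035 m and x of socket_q_center in the frame of tray_floor between -0.03 and 0.03 m and y of socket_q_center in the frame of tray_floor between -0.105 and 0.105 m))); the arm keeps its last pose, push and grip.
It fails at once if one of the six bystanders is pushed more than 25 mm from its place (distance of any of usb_key, tip_jar, parts_tin, tweezers, side_cutter, tape_roll from where it was at the start of the episode above 0.025 m).
It also fails if it takes over 72 s, if anything falls off the work surface, if the arm or the gripper's body presses on something with over 40 N, if the wrist force passes 120 N, or if a joint passes its speed limit or range.

## Working session

There is one attempt and no reset: what is moved stays moved. The work goes in short steps, Python scripts to look and compute and a tool call to move; the robot and the scene stay as the last step left them, time stands still between calls to the robot, and variables do not carry over. Pictures are saved under pics/ and viewed, at most 10 in all, crops included, and the job is handed in when it is done.

Besides the shell and the picture viewer there is one more tool, called after "Request:" by a JSON object that holds its "method" and its "body". step_arm: Moves the arm, as the interface text tells. Its arguments: {"type":"object","properties":{"steps":{"type":"array","items":{"type":"number"}},"grip_force":{"type":"number"}},"required":["steps"]}

```bash
mkdir -p pics; cat > h.py <<'E'
import numpy as np,cv2
from cell import env
def cam(n):
    c=env.read_camera(n); return c['image'],np.array(c['camera_matrix']),np.array(c['R']),np.array(c['t'])
def ray(c,uv,z):
    _,K,R,t=c; C=-R.T@t; d=R.T@np.linalg.inv(K)@np.array([uv[0],uv[1],1.]); return C+d*(z-C[2])/d[2]
def proj(c,X):
    _,K,R,t=c; p=K@(R@np.array(X)+t); return p[:2]/p[2]
def save(n,im): cv2.imwrite('pics/'+n,cv2.cvtColor(im,cv2.COLOR_RGB2BGR))
E
python3 - <<'E'
from h import *
o=env.get_obs(); print({k:np.round(v,3) for k,v in o.items()})
a=cam('top');b=cam('scene')
for c in(a,b): print(c[1].round(1).tolist(),(-c[2].T@c[3]).round(3),c[2].round(2).tolist())
save('top.png',cv2.resize(a[0],(800,600)));save('scene.png',cv2.resize(b[0],(800,600)))
E
```

```text
{'time_s': np.float64(0.0), 'qpos': array([66.525, 18.438, -4.017, 83.174,  1.295, 78.54 , -3.26 ]), 'joint_velocities': array([ 0.039,  0.034, -0.078, -0.04 ,  0.075,  0.034,  0.072]), 'effort': array([-0.0000e+00, -4.9130e+01, -4.0400e-01, -3.1254e+01, -6.4000e-02,
        4.4000e-02,  0.0000e+00]), 'tool_pos': array([ 0.267, -0.592,  0.404]), 'tool_rot': array([-1.79893e+02,  5.00000e-03,  2.42860e+01]), 'force': array([-0.405,  0.376, -0.961]), 'wrist_torque': array([-0.003, -0.017,  0.019]), 'grasp_force': np.float64(0.0), 'grip_width': np.float64(0.087)}
[[458.8, 0.0, 275.9], [0.0, 458.8, 208.9], [0.0, 0.0, 1.0]] [ 0.424 -0.225  1.287] [[-0.01, -1.0, 0.01], [-1.0, 0.01, -0.07], [0.07, -0.01, -1.0]]
[[466.7, 0.0, 291.7], [0.0, 466.7, 207.9], [0.0, 0.0, 1.0]] [-0.294  0.352  0.838] [[-0.58, -0.81, 0.01], [-0.5, 0.35, -0.79], [0.64, -0.46, -0.61]]
```

View pics/top.png

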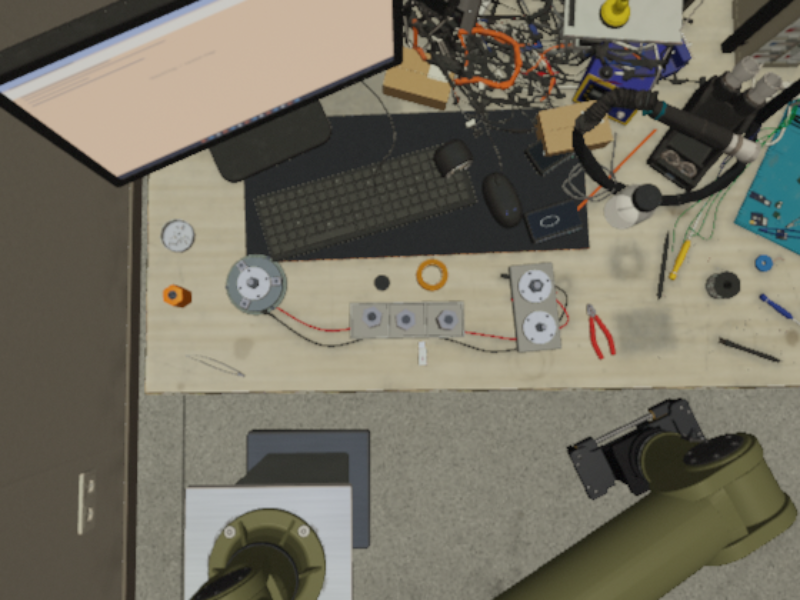

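View pics/scene.png

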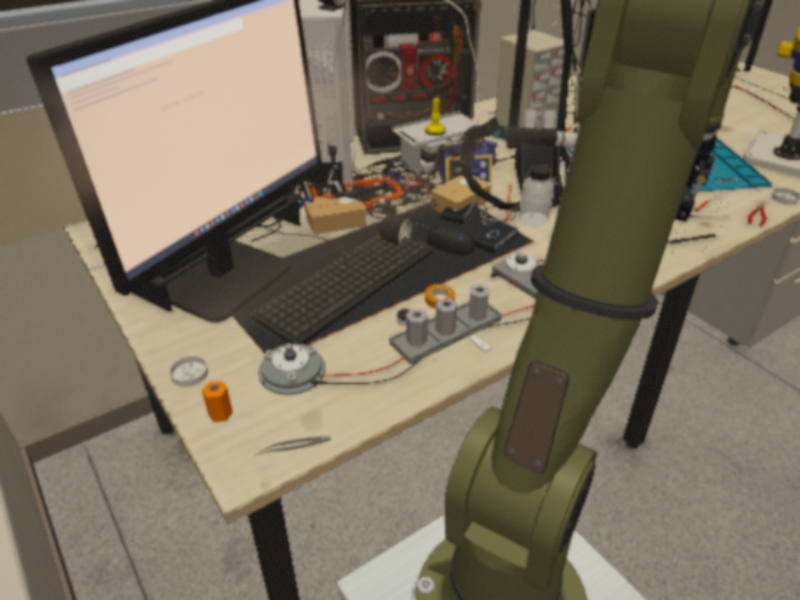

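The top view shows the chuck at (255,284), and the tray with three grey sockets at (372,318), (405,320) and (448,320). The stand with the other two adapters is at (537,285) and (540,327). An orange look-alike stands at (177,296), which I leave alone.

```bash
python3 - <<'E'
from h import *
a=cam('top'); s=0.7
for n,(u,v),z in [('chuck stud',(255,284),.06),('s1',(372,318),.072),('s2',(405,320),.072),('s3',(448,320),.072),('orange',(177,296),.06),('jar',(382,282),.022),('usb',(422,353),.005),('tape',(432,274),.02),('trayL',(350,320),.018),('trayR',(464,320),.018)]:
    print(n,ray(a,(u*s,v*s),z).round(4))
im=a[0][175:275,105:345]
save('c1.png',cv2.resize(im,(800,333),interpolation=cv2.INTER_CUBIC))
E
```

```text
chuck stud [0.538  0.0167 0.06  ]
s1 [ 0.4717 -0.2023  0.072 ]
s2 [ 0.4674 -0.2635  0.072 ]
s3 [ 0.4666 -0.3434  0.072 ]
orange [0.5167 0.162  0.06  ]
jar [ 0.5433 -0.2213  0.022 ]
usb [ 0.4051 -0.298   0.005 ]
tape [ 0.5582 -0.3186  0.02  ]
trayL [ 0.4703 -0.1587  0.018 ]
trayR [ 0.4682 -0.3797  0.018 ]
```

View pics/c1.png

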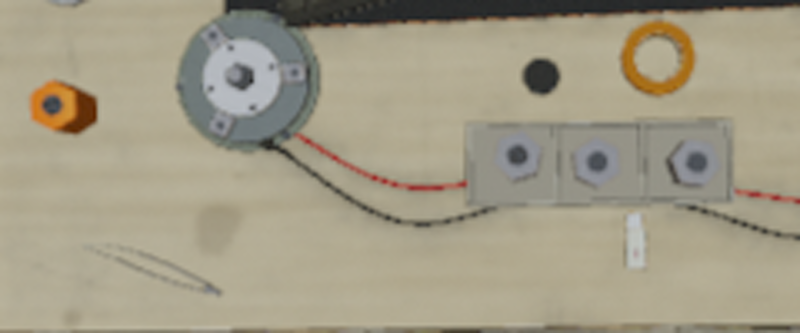

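Three grey sockets in the tray are candidates, at crop (517,155), (597,162) and (697,162). The orange one at (62,105) is the decoy and stays. The chuck nut is at crop (240,75). I'll move over the tray for a wrist view.

Request:
{"method": "step_arm", "body": {"steps": [1,32,-21,0,0,1,32,-21,0,0,1,32,-21,0,0,1,32,-21,0,0,1,32,-21,0,0,1,32,-21,0,0,1,32,-21,0,0,1,32,-21,0,0,1,32,-21,0,0,1,30,-21,0,0,1,0,0,0,0]}}

```text
time_s: 1.52
tool_pos: [0.4725, -0.2668, 0.4047]
tool_rot: [-179.9, -0.1, 24.6]
force: [-0.5, 0.3, -0.9]
grip_width: 0.0871
grasp_force: 0.0
```

```bash
python3 - <<'E'
from h import *
o=env.get_obs(); print(o['time_s'],o['tool_pos'],o['tool_rot'],o['qpos'].round(1))
a=cam('wrist'); print(a[1].round(1).tolist(),(-a[2].T@a[3]).round(3),a[2].round(2).tolist())
for p in [(.4717,-.2023,.072),(.4674,-.2635,.072),(.4666,-.3434,.072)]: print(proj(a,p).round(0))
save('w1.png',a[0])
E
```

```text
1.525 [ 0.4724846  -0.26682985  0.40468344] [-1.79948211e+02 -5.71088683e-02  2.46490954e+01] [ 44.4   6.3 -19.   98.    2.   76.1 -40.4]
[[330.9, 0.0, 280.2], [0.0, 330.9, 208.3], [0.0, 0.0, 1.0]] [ 0.533 -0.24   0.384] [[0.42, -0.91, -0.0], [-0.88, -0.4, 0.25], [-0.22, -0.1, -0.97]]
[217. 168.]
[274. 198.]
[347. 232.]
```

View pics/w1.png

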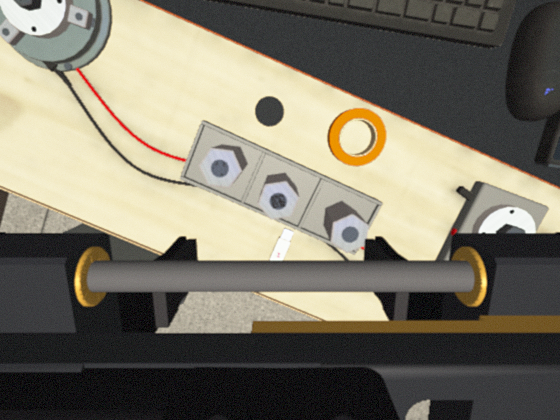

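The wrist view shows the sockets at (222,167), (278,198) and (348,233), with all hex tops clear. I'll measure their centres and yaw.

```bash
cat >> h.py <<'E'
def hexfit(c,uv,z,mask,rmax):
    """centre and flat-normal yaw (mod 60) of hex contour near uv on plane z"""
    n,l,st,ce=cv2.connectedComponentsWithStats(mask.astype(np.uint8))
    win=[i for i in range(1,n) if np.hypot(*(ce[i]-uv))<rmax and st[i,4]>40]
    i=max(win,key=lambda i:st[i,4])
    ct=max(cv2.findContours((l==i).astype(np.uint8),cv2.RETR_EXTERNAL,cv2.CHAIN_APPROX_NONE)[0],key=len)
    hull=cv2.convexHull(ct); m=np.zeros(mask.shape,np.uint8); cv2.drawContours(m,[hull],-1,1,-1)
    p=np.array([ray(c,q,z)[:2] for q in np.argwhere(m)[:,::-1]])
    ctr=p.mean(0); d=p-ctr; w=d[:,0]+1j*d[:,1]
    ph=np.angle((w**6).sum())/6  # corner direction
    rms=np.sqrt((abs(w)**2).mean()); return ctr,(np.degrees(ph)+30)%60,rms*2.683  # ~across flats
E
python3 - <<'E'
from h import *
a=cam('wrist'); im=a[0].astype(int); print([im[y,x].tolist() for x,y in [(208,160),(235,165),(265,195),(290,205),(335,235),(200,180),(310,190),(240,180)]])
hsv=cv2.cvtColor(a[0],cv2.COLOR_RGB2HSV)
m=(im[...,2]-im[...,0]>8)&(im[...,2]>150)
for uv in [(222,167),(278,198),(350,233)]:
    try: print(hexfit(a,uv,.072,m,15))
    except Exception as e: print(e)
save('m1.png',cv2.resize(np.hstack([a[0][110:270,170:390],np.repeat(m[110:270,170:390,None]*255,3,2).astype(np.uint8)]),(800,290)))
E
```

```text
[[199, 199, 209], [199, 202, 212], [195, 195, 209], [197, 198, 203], [197, 198, 201], [182, 182, 168], [192, 187, 174], [190, 189, 172]]
(array([ 0.47696679, -0.20567544]), np.float64(57.32149823133772), np.float64(0.02771226897464213))
(array([ 0.47018079, -0.26644031]), np.float64(35.67321809818116), np.float64(0.028392145919676922))
(array([ 0.4716399 , -0.34015608]), np.float64(5.737026639343707), np.float64(0.02249601041825309))
```

View pics/m1.png

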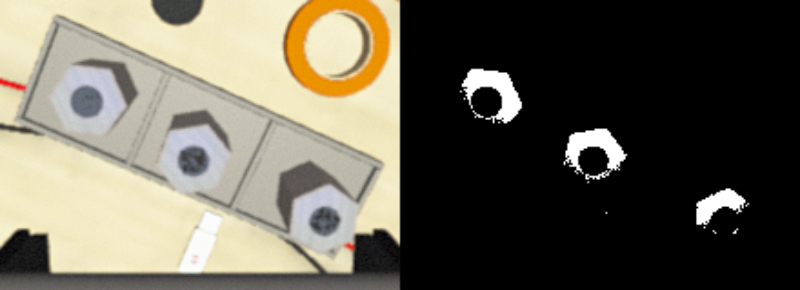

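```bash
python3 - <<'E'
from h import *
a=cam('wrist'); im=cv2.GaussianBlur(a[0],(3,3),0).astype(int)
m=(im[...,2]-im[...,0]>-6)&(im[...,2]>165)
for uv in [(222,167),(278,198),(350,233)]:
    c,y,af=hexfit(a,uv,.072,m,15); print(c.round(4),y.round(1),af.round(4))
# black squares
n,l,st,ce=cv2.connectedComponentsWithStats((im.max(2)<150).astype(np.uint8))
d=(im.max(2)<125)
for uv in [(220,168),(278,200),(350,233)]:
    yy,xx=np.mgrid[:420,:560]; k=d&(np.hypot(xx-uv[0],yy-uv[1])<9); q=(xx[k].mean(),yy[k].mean()); print(np.round(q,1),ray(a,q,.072).round(4))
E
```

```text
[ 0.4739 -0.2049] 16.9 0.0339
[ 0.4681 -0.2675] 32.9 0.0338
[ 0.4666 -0.3458] 49.6 0.0335
[217.4 165.7] [ 0.472  -0.2062  0.072 ]
[275.6 197.8] [ 0.4662 -0.2688  0.072 ]
[348.  230.8] [ 0.4651 -0.3479  0.072 ]
```

Request:
{"method": "step_arm", "body": {"steps": [1,0,0,0,10.3,1,0,0,0,10.3,1,0,0,0,10.3,1,0,0,0,10.3,1,0,0,0,10.3,1,0,0,0,10.3,1,0,0,0,10.3,1,0,0,0,10.3,0.7,29,9,30,0,0.7,29,9,30,0,0.7,0,0,0,0]}}

```text
time_s: 3.05
tool_pos: [0.4838, -0.3325, 0.3414]
tool_rot: [179.8, 0.3, -58.5]
force: [-0.1, 0.3, -0.0]
grip_width: 0.0664
grasp_force: 0.0
```

```bash
python3 - <<'E'
from h import *
o=env.get_obs(); print(o['time_s'],o['tool_pos'],o['tool_rot'],o['qpos'].round(1))
a=cam('wrist')
uvs=[proj(a,p).round(0) for p in [(.4730,-.2055,.072),(.4672,-.268,.072),(.466,-.347,.072),(.538,.0167,.06)]]; print(uvs)
im=cv2.GaussianBlur(a[0],(3,3),0).astype(int)
m=(im[...,2]-im[...,0]>-6)&(im[...,2]>165)
for uv in uvs[:3]:
    try: c,y,af=hexfit(a,uv,.072,m,25); print(c.round(4),y.round(1),af.round(4))
    except Exception as e: print(e)
save('w2.png',a[0])
E
```

```text
3.05 [ 0.48378194 -0.3325331   0.34136528] [179.78754282   0.26680251 -58.46941551] [  42.6   13.7  -12.4   96.7    3.2   70.3 -119. ]
[array([212., 340.]), array([254., 287.]), array([307., 209.]), array([ 53., 466.])]
max() iterable argument is empty
[ 0.4625 -0.2602] 2.4 0.0228
[ 0.4669 -0.3479] 49.6 0.0334
```

View pics/w2.png

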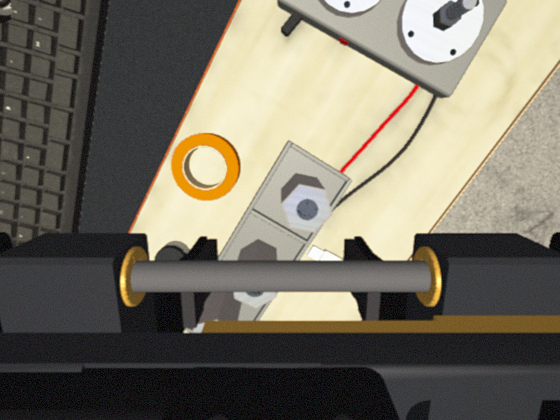

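The tool's roll sense is opposite to yaw, so the view now favours the far-right socket at (307,209). Its fit repeats: centre (.4667,-.3478), yaw 49.6. I'll take that one first.

Request:
{"method": "step_arm", "body": {"steps": [0.7,0,0,0,-9,0.7,0,0,0,-9,0.7,-4,11,0,0,0.7,0,12,0,0,0.7,0,0,30,0,0.7,0,0,30,0,0.7,0,0,30,0,0.7,0,0,34,0,0.7,0,0,0,0], "grip_force": 25}}

```text
time_s: 4.22
tool_pos: [0.4663, -0.3441, 0.2184]
tool_rot: [179.9, 0.3, -40.3]
force: [-0.3, 0.7, 0.3]
grip_width: 0.0607
grasp_force: 0.0
```

Request:
{"method": "step_arm", "body": {"steps": [0.7,2,3,2,0,0.3,0,0,0,0,0.3,0,0,0,0,0.3,0,0,0,0,0.3,0,0,0,0,0.3,0,0,-10,0,0.3,0,0,-30,0,0.3,0,0,-40,0,0.3,0,0,-40,0,0.3,0,0,0,0]}}

```text
time_s: 5.48
tool_pos: [0.4689, -0.3482, 0.3431]
tool_rot: [-180.0, -0.4, -40.1]
force: [0.0, -0.6, -1.5]
grip_width: 0.0357
grasp_force: 25.0
```

Request:
{"method": "step_arm", "body": {"steps": [0.3,0,0,0,-10,0.3,0,0,0,-10,0.3,0,0,0,-10,0.3,0,0,0,-10,0.3,0,0,0,-10,0.3,0,0,0,-10,0.3,20,-53,0,0,0.3,20,-53,0,0,0.3,20,-53,0,0,0.3,20,-53,0,0,0.3,20,-53,0,0,0.3,19,-54,0,0]}}

```text
time_s: 6.98
tool_pos: [0.4705, -0.0055, 0.3379]
tool_rot: [-180.0, 0.1, 19.9]
force: [0.6, 0.7, -1.3]
grip_width: 0.0358
grasp_force: 25.0
```

Request:
{"method": "step_arm", "body": {"steps": [0.3,0,0,0,0]}}

```text
time_s: 7.1
tool_pos: [0.4705, -0.002, 0.3382]
tool_rot: [-179.9, 0.0, 20.4]
force: [0.5, -1.2, -1.1]
grip_width: 0.036
grasp_force: 25.0
```

```bash
python3 - <<'E'
from h import *
o=env.get_obs(); print(o['time_s'],o['tool_pos'],o['tool_rot'],o['qpos'].round(1))
a=cam('wrist')
p=[proj(a,q).round(0) for q in [(.538,.0167,.034),(.538,.0167,.048),(.538,.0167,.072)]]; print(p)
u,v=map(int,p[1]); v=min(max(v,100),320); u=min(max(u,133),427)
save('w3.png',cv2.resize(a[0][v-100:v+100,u-133:u+133],(798,600),interpolation=cv2.INTER_CUBIC)); print(u-133,v-100)
E
```

```text
7.1 [ 0.47051586 -0.00203358  0.33821915] [-1.79921311e+02  3.33864478e-02  2.04066614e+01] [ 33.7   0.6 -36.5 111.6   0.3  68.  -72.5]
[array([286., 119.]), array([287., 119.]), array([287., 118.])]
154 19
```

View pics/w3.png

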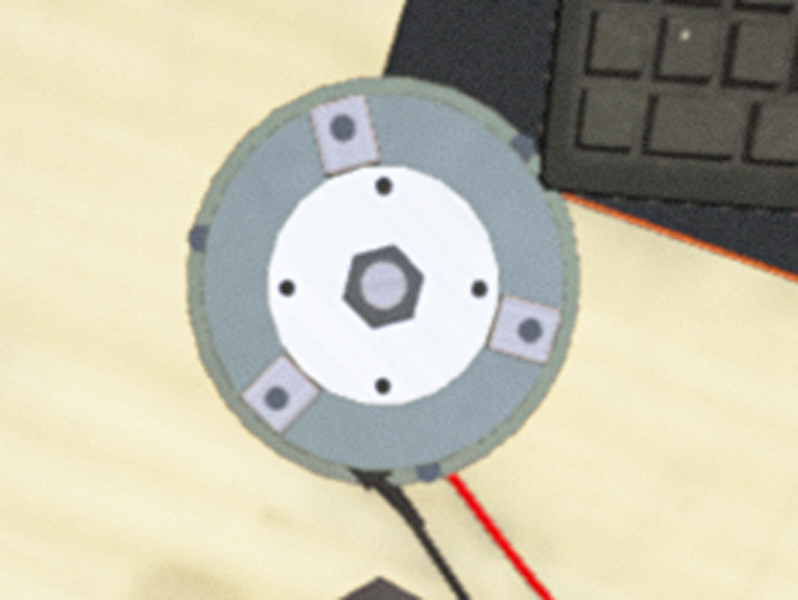

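The chuck nut is clear at crop (383,286), full image about (282,114), seen from nearly straight above. I'll measure its centre and yaw.

```bash
cat >> h.py <<'E'
def nut(c):
    im=c[0].astype(int); g=im.max(2)
    p=proj(c,(.538,.0167,.048)); yy,xx=np.mgrid[:420,:560]
    near=np.hypot(xx-p[0],yy-p[1])<24
    r=hexfit(c,p,.048,(g<150)&near,15)
    w=((im.min(2)>215)&(np.hypot(xx-p[0],yy-p[1])<45)).astype(np.uint8)
    ct=max(cv2.findContours(w,cv2.RETR_EXTERNAL,cv2.CHAIN_APPROX_NONE)[0],key=cv2.contourArea)
    (x,y),ax,_=cv2.fitEllipse(cv2.convexHull(ct)); return r,ray(c,(x,y),.034)[:2],ax
E
python3 - <<'E'
from h import *
a=cam('wrist'); print(nut(a)); o=env.get_obs(); print(o['tool_pos'],o['tool_rot'])
E
```

```text
((array([0.53978407, 0.02196515]), np.float64(34.70124503360725), np.float64(0.01898817610307049)), array([0.54049813, 0.0218923 ]), (75.84354400634766, 78.42079162597656))
[ 0.47082172 -0.00702463  0.33804512] [1.79987057e+02 8.88181118e-02 1.99742103e+01]
```

```bash
python3 - <<'E'
from h import *
P=[];Q=[];W=[]
for i in range(5):
    a=cam('wrist'); o=env.get_obs(); P.append(o['tool_pos']); Q.append(o['tool_rot'][2]); r,d,_=nut(a); W.append([*r[0],r[1],*d,*(-a[2].T@a[3])])
P=np.mean(P,0); print(P.round(4),np.mean(Q),np.round(W,4))
g=a[0].max(2); d=(g<130); d[:205]=0; d[232:]=0
for y in range(205,232,2): 
    x=np.where(d[y,240:330])[0]+240; print(y,(x.min(),x.max(),len(x)) if len(x) else 0)
for x in(275,280,285): print(g[200:235,x])
for b in (.122,.128,.134): print(b,[ray(a,(281,v),b).round(4) for v in(212,213,214)])
E
```

```text
[ 0.4711 -0.0086  0.3383] 19.758888768257943 [[5.39800e-01 2.19000e-02 3.43654e+01 5.40500e-01 2.19000e-02 5.33000e-01
  1.44000e-02 3.17500e-01]
 [5.39700e-01 2.19000e-02 3.50409e+01 5.40500e-01 2.19000e-02 5.33200e-01
  1.32000e-02 3.17600e-01]
 [5.39800e-01 2.19000e-02 3.44768e+01 5.40500e-01 2.20000e-02 5.33300e-01
  1.26000e-02 3.17600e-01]
 [5.39800e-01 2.19000e-02 3.50958e+01 5.40500e-01 2.19000e-02 5.33400e-01
  1.24000e-02 3.17700e-01]
 [5.39800e-01 2.19000e-02 3.46372e+01 5.40500e-01 2.19000e-02 5.33500e-01
  1.24000e-02 3.17900e-01]]
205 (np.int64(292), np.int64(295), 4)
207 (np.int64(294), np.int64(296), 3)
209 (np.int64(295), np.int64(298), 4)
211 (np.int64(297), np.int64(299), 3)
213 (np.int64(277), np.int64(301), 11)
215 (np.int64(274), np.int64(302), 18)
217 (np.int64(270), np.int64(303), 24)
219 (np.int64(267), np.int64(305), 32)
221 (np.int64(263), np.int64(306), 40)
223 (np.int64(260), np.int64(307), 46)
225 (np.int64(256), np.int64(309), 54)
227 (np.int64(252), np.int64(310), 59)
229 (np.int64(251), np.int64(312), 62)
231 (np.int64(250), np.int64(313), 64)
[236 234 234 236 236 238 240 241 242 242 243 245 244 221 136  87  88  92
  92  93  91  90  94  95  90  96  91  93  97  89  98  90  92  95  91]
[229 230 231 230 231 230 232 234 239 241 230 151  92  88  93  93  96  91
  96  96  93  96  93  94  97  90  94  94  96  93  97  95  94  97  93]
[223 225 224 224 224 223 225 225 229 234 234 238 235 192 117  95  97 102
  98  97 100  97  94  96  91  94  98  94  97  95  97  98  96  98 100]
0.122 [array([ 0.4845, -0.0057,  0.122 ]), array([ 0.4839, -0.0059,  0.122 ]), array([ 0.4833, -0.0061,  0.122 ])]
0.128 [array([ 0.486 , -0.0051,  0.128 ]), array([ 0.4854, -0.0053,  0.128 ]), array([ 0.4849, -0.0055,  0.128 ])]
0.134 [array([ 0.4875, -0.0046,  0.134 ]), array([ 0.487 , -0.0048,  0.134 ]), array([ 0.4864, -0.005 ,  0.134 ])]
```

Request:
{"method": "step_arm", "body": {"steps": [0.3,0,0,0,7.6,0.3,0,0,0,7.5,0.3,25,-9,0,0,0.3,25,-9,0,0,0.3,25,-9,0,0,0.3,0,0,30,0,0.3,0,0,30,0,0.3,0,0,0,0,0.3,0,0,0,0,0.3,0,0,0,0]}}

```text
time_s: 8.7
tool_pos: [0.5444, 0.0258, 0.2803]
tool_rot: [180.0, -0.1, 4.8]
force: [0.5, -0.4, -0.6]
grip_width: 0.0358
grasp_force: 25.0
```

```bash
python3 - <<'E'
from h import *
P=[];Q=[]
for i in range(6):
    a=cam('wrist'); o=env.get_obs(); P.append(o['tool_pos']); Q.append(o['tool_rot']) 
print(np.round(P,4),np.round(Q,1)[::3],o['force'],o['time_s'])
save('w4.png',cv2.resize(a[0][60:330,130:430],(667,600),interpolation=cv2.INTER_CUBIC))
E
```

```text
[[0.5443 0.0259 0.2801]
 [0.5442 0.0259 0.28  ]
 [0.5441 0.0259 0.2797]
 [0.544  0.0259 0.2795]
 [0.5439 0.0259 0.2793]
 [0.5438 0.026  0.2791]] [[ 1.8e+02 -1.0e-01  4.8e+00]
 [ 1.8e+02 -1.0e-01  4.8e+00]] [-0.06661034 -0.0714369  -1.50936291] 9.0
```

View pics/w4.png

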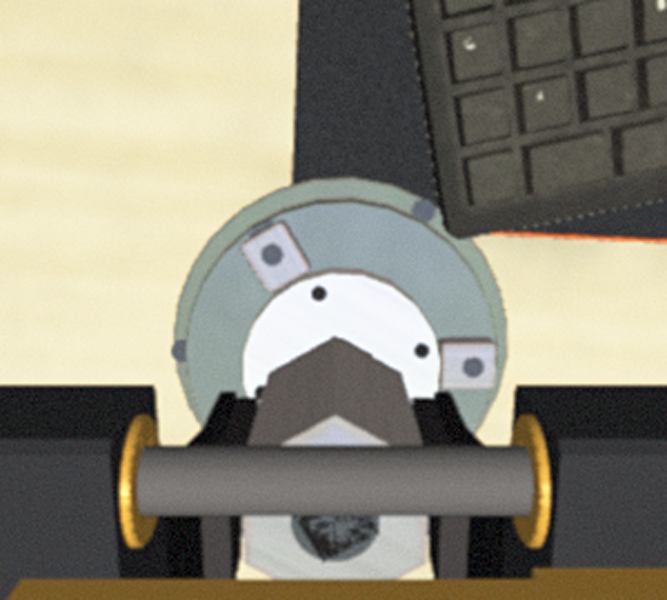

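The socket's front corner is at crop (336,338), and the disc arc is centred near x=342, so it needs about 2 mm in +tool y. That agrees with the computed target. I'll do a quick numeric check.

```bash
cat >> h.py <<'E'
def rel():
    """held socket centre vs disc centre, by wrist view, in tool axes (mm)"""
    P=[]
    for i in range(4): a=cam('wrist'); o=env.get_obs(); P.append(o['tool_pos'])
    P=np.mean(P[1:],0); psi=np.radians(o['tool_rot'][2]); ex=np.array([np.cos(psi),np.sin(psi)]); ey=np.array([np.sin(psi),-np.cos(psi)])
    w=(a[0].min(2)>225).astype(np.uint8); w[:170]=0; w[240:]=0; w[:,:235]=0; w[:,333:]=0
    n,l,st,ce=cv2.connectedComponentsWithStats(w); i=1+np.argmax(st[1:,4]); k=l==i
    top=np.array([(x,np.where(k[:,x])[0].min()) for x in range(560) if k[:,x].any()])
    X=np.array([ray(a,q,.034)[:2] for q in top-[0,.5]])
    from scipy.optimize import least_squares
    s=least_squares(lambda c:np.hypot(*(X-c).T)-.032,X.mean(0)-.02*ex,loss='soft_l1',f_scale=.0005)
    d=(a[0].max(2)<150); d[:200]=0; b=P[2]-.2064
    tip=[np.where(d[200:260,x])[0].min()+200 if d[200:260,x].any() else 999 for x in range(268,295)]
    v=min(tip); u=268+np.mean(np.where(np.array(tip)==v)[0])
    T=ray(a,(u,v),b)[:2]-.0208*ex
    f=lambda q:(np.round([q@ex*1e3,q@ey*1e3],1))
    print('P',P.round(4),'psi',np.degrees(psi).round(2),'disc-sock',f(s.x-T),'disc-tcp',f(s.x-P[:2]),'tip',u,v,'res',abs(s.fun).mean().round(5),s.x.round(4),'F',o['force'].round(1),'t',o['time_s'])
E
python3 -c "from h import *;rel()"
```

```text
P [0.5437 0.026  0.2788] psi 4.79 disc-sock [-0.8  1.3] disc-tcp [-4.8  3.5] tip 281.5 212 res 0.00025 [0.5392 0.0221] F [-0.6 -0.  -1.1] t 9.2
```

Request:
{"method": "step_arm", "body": {"steps": [0.3,-1,1.5,0,0,0.3,0,0,5,0,0.3,0,0,5,0,0.3,0,0,4,0,0.3,0,0,4,0,0.3,0,0,0,0]}}

```text
time_s: 9.95
tool_pos: [0.5427, 0.0244, 0.2603]
tool_rot: [-180.0, 0.0, 4.8]
force: [1.0, 0.9, -1.7]
grip_width: 0.0361
grasp_force: 25.0
```

```bash
python3 -c "from h import *;rel()"
```

```text
P [0.543  0.0244 0.2608] psi 4.78 disc-sock [0.1 0.4] disc-tcp [-3.9  2. ] tip 280.5 212 res 0.00022 [0.5392 0.0221] F [ 0.4 -0.8 -1.5] t 10.15
```

Request:
{"method": "step_arm", "body": {"steps": [0.3,0,0.3,3,0,0.3,0,0,3,0,0.3,0,0,3,0,0.3,0,0,3,0,0.3,0,0,0,0]}}

```text
time_s: 10.78
tool_pos: [0.5447, 0.0245, 0.2531]
tool_rot: [179.9, -0.3, 4.8]
force: [-5.7, -0.5, 22.1]
grip_width: 0.036
grasp_force: 25.0
```

```bash
python3 -c "from h import *;rel()"
```

```text
P [0.5447 0.0245 0.2531] psi 4.78 disc-sock [-9.9  6.3] disc-tcp [-5.7  1.9] tip 269.5 200 res 0.00019 [0.5392 0.0221] F [-4.2 -1.5 22.8] t 10.975
```

Request:
{"method": "step_arm", "body": {"steps": [0.3,0,0,-2.5,0,0.3,-1.5,0,0,0,0.3,-1.5,0,0,0,0.3,0,1.5,0,0,0.3,1.5,0,0,0,0.3,1.5,0,0,0,0.3,1.5,0,0,0,0.3,0,-1.5,0,0,0.3,0,-1.5,0,0,0.3,-1.5,0,0,0,0.3,-1.5,0,0,0,0.3,0,0,0,0]}}

```text
time_s: 12.48
tool_pos: [0.543, 0.0245, 0.2533]
tool_rot: [179.9, -0.3, 4.7]
force: [1.8, -2.1, 9.0]
grip_width: 0.0357
grasp_force: 25.0
```

It stops at the nut's top, and the search around it doesn't drop in, so this socket is wrong. I'll return it to its bay.

Request:
{"method": "step_arm", "body": {"steps": [0.3,0,0,-20,0,0.3,0,0,-40,0,0.3,0,0,-30,0,0.3,-14,51,0,0,0.3,-14,51,0,0,0.3,-15,52,0,0,0.3,-15,52,0,0,0.3,-15,52,0,0,0.3,-15,52,0,0,0.3,-15,52,0,0,0.3,0,0,0,9]}}

```text
time_s: 13.85
tool_pos: [0.4658, -0.3491, 0.3406]
tool_rot: [180.0, 0.2, -4.9]
force: [0.1, 0.4, -1.3]
grip_width: 0.0361
grasp_force: 25.0
```

Request:
{"method": "step_arm", "body": {"steps": [0.3,0,0,0,9,0.3,0,0,0,9,0.3,0,0,0,9,0.3,0,0,0,9,0.3,0,0,0,0,0.3,0,0,0,0]}}

```text
time_s: 14.6
tool_pos: [0.4687, -0.3436, 0.3412]
tool_rot: [-180.0, 0.1, -40.1]
force: [0.2, -0.3, -0.5]
grip_width: 0.0359
grasp_force: 25.0
```

Request:
{"method": "step_arm", "body": {"steps": [0.3,0,0,40,0,0.3,0,0,40,0,0.3,0,0,30,0,0.3,0,0,9,0,0.3,0,0,5,0,0.3,0,0,1,0,0.3,0,0,0,0,0.7,0,0,0,0,0.7,0,0,0,0,0.7,0,0,0,0]}}

```text
time_s: 15.85
tool_pos: [0.4689, -0.344, 0.2163]
tool_rot: [180.0, -0.0, -40.2]
force: [0.5, -0.1, -0.8]
grip_width: 0.0566
grasp_force: 0.0
```

Request:
{"method": "step_arm", "body": {"steps": [0.7,0,0,-40,0,0.7,0,0,-50,0,0.7,0,0,-30,8.5,0.7,0,0,0,8.4,0.7,-32,-20,0,0,0.7,-33,-20,0,0,0.7,0,0,0,0,0.7,0,0,0,0]}}

```text
time_s: 16.85
tool_pos: [0.4671, -0.2681, 0.3364]
tool_rot: [180.0, -0.1, -57.1]
force: [0.0, -0.7, 0.3]
grip_width: 0.0607
grasp_force: 0.0
```

```bash
cat > look.py <<'E'
from h import *
import sys
for i in range(4): a=cam('wrist')
o=env.get_obs(); P=o['tool_pos']; psi=np.radians(o['tool_rot'][2]); print(o['time_s'],P.round(4),np.degrees(psi).round(2))
im=cv2.GaussianBlur(a[0],(3,3),0).astype(int); m=(im[...,2]-im[...,0]>-6)&(im[...,2]>165)
for p in [(.4730,-.2055,.072),(.4672,-.268,.072),(.466,-.341,.072)]:
    uv=proj(a,p)
    try: c,y,af=hexfit(a,uv,.072,m,25); print(uv.round(0),c.round(4),y.round(1),af.round(4))
    except Exception as e: print(uv.round(0),e)
E
python3 look.py
```

```text
17.05 [ 0.4669 -0.2687  0.3361] -57.22
[229. 276.] [ 0.4794 -0.2206] 5.4 0.0099
[278. 217.] [ 0.4678 -0.2692] 34.0 0.0334
[334. 135.] [ 0.4677 -0.3441] 49.8 0.0338
```

Request:
{"method": "step_arm", "body": {"steps": [0.7,1,0,40,0,0.7,0,0,40,0,0.7,0,0,30,0,0.7,0,0,10,0,0.7,0,0,0,0,0.3,0,0,0,0,0.3,0,0,0,0,0.3,0,0,0,0,0.3,0,0,0,0,0.3,0,0,-20,0,0.3,0,0,-50,0,0.3,0,0,-55,0]}}

```text
time_s: 18.55
tool_pos: [0.4671, -0.2682, 0.3415]
tool_rot: [179.9, 0.1, -57.1]
force: [1.3, -1.2, -2.1]
grip_width: 0.0359
grasp_force: 25.0
```

Request:
{"method": "step_arm", "body": {"steps": [0.3,0,0,0,-10.3,0.3,0,0,0,-10.3,0.3,0,0,0,-10.3,0.3,0,0,0,-10.3,0.3,0,0,0,-10.3,0.3,0,0,0,-10.3,0.3,20,-57,0,0,0.3,20,-57,0,0,0.3,20,-57,0,0,0.3,20,-57,0,0,0.3,20,-57,0,0,0.3,0,0,30,0]}}

```text
time_s: 20.05
tool_pos: [0.5452, 0.0307, 0.3133]
tool_rot: [-179.8, -0.4, 5.2]
force: [-0.6, -2.0, -2.1]
grip_width: 0.0355
grasp_force: 25.0
```

Request:
{"method": "step_arm", "body": {"steps": [0.3,0,0,30,0,0.3,0,0,0,0,0.3,0,0,0,0,0.3,0,0,0,0]}}

```text
time_s: 20.55
tool_pos: [0.5447, 0.0237, 0.2827]
tool_rot: [180.0, -0.1, 4.7]
force: [0.5, -0.4, -2.2]
grip_width: 0.0358
grasp_force: 25.0
```

```bash
python3 -c "from h import *;rel()"
```

```text
P [0.5444 0.0237 0.2822] psi 4.67 disc-sock [-1.6 -0.1] disc-tcp [-5.3  1.2] tip 280.0 212 res 0.00021 [0.5392 0.022 ] F [ 0.1 -0.8 -1.8] t 20.75
```

Request:
{"method": "step_arm", "body": {"steps": [0.3,-1.6,0.4,4,0,0.3,0,0,5,0,0.3,0,0,4,0,0.3,0,0,4,0,0.3,0,0,4,0,0.3,0,0,0,0,0.3,0,0,0,0]}}

```text
time_s: 21.62
tool_pos: [0.5426, 0.0233, 0.2603]
tool_rot: [180.0, -0.0, 4.7]
force: [-0.8, -0.4, -1.6]
grip_width: 0.0359
grasp_force: 25.0
```

```bash
python3 -c "from h import *;rel()"
```

```text
P [0.5426 0.0233 0.2604] psi 4.69 disc-sock [ 0.5 -0.5] disc-tcp [-3.5  0.8] tip 280.0 212 res 0.00023 [0.5392 0.0222] F [ 0.3  0.2 -2.8] t 21.825
```

Request:
{"method": "step_arm", "body": {"steps": [0.3,0,0,3,0,0.3,0,0,3,0,0.3,0,0,3,0,0.3,0,0,3,0,0.3,0,0,0,0,0.3,0,0,0,0]}}

```text
time_s: 22.58
tool_pos: [0.5425, 0.0233, 0.2489]
tool_rot: [180.0, 0.0, 4.7]
force: [-2.9, -0.7, 5.8]
grip_width: 0.0357
grasp_force: 25.0
```

Request:
{"method": "step_arm", "body": {"steps": [0.3,0,0,2,0,0.3,0,0,2,0,0.3,0,0,0,0,0.3,0,0,0,0]}}

```text
time_s: 23.08
tool_pos: [0.5434, 0.0237, 0.2479]
tool_rot: [179.9, -0.1, 4.7]
force: [-8.0, -2.2, 22.7]
grip_width: 0.0356
grasp_force: 25.0
```

```bash
python3 -c "from h import *;rel()"
```

```text
P [0.5434 0.0237 0.248 ] psi 4.69 disc-sock [-7.7  5.5] disc-tcp [-4.2  1.1] tip 269.5 200 res 0.00021 [0.5392 0.0222] F [-8.3 -0.  22.7] t 23.275
```

It stops at about 8 mm above the disc, resting on the stud's end, which means too shallow and too wide. This is also a wrong socket, so it goes back to the middle bay.

Request:
{"method": "step_arm", "body": {"steps": [0.3,0,0,-20,0,0.3,0,0,-40,0,0.3,0,0,-38,0,0.3,-20,57,0,0,0.3,-20,57,0,0,0.3,-20,57,0,0,0.3,-20,57,0,0,0.3,-20,57,0,0,0.3,0,0,0,10.3,0.3,0,0,0,10.3,0.3,0,0,0,10.3]}}

```text
time_s: 24.65
tool_pos: [0.4661, -0.2691, 0.3423]
tool_rot: [-180.0, -0.0, -26.6]
force: [0.3, 0.3, -2.3]
grip_width: 0.0354
grasp_force: 25.0
```

Request:
{"method": "step_arm", "body": {"steps": [0.3,0,0,0,10.3,0.3,0,0,0,10.3,0.3,0,0,0,10.3,0.3,0,0,0,0,0.3,0,0,0,0]}}

```text
time_s: 25.28
tool_pos: [0.4662, -0.2689, 0.3423]
tool_rot: [-180.0, -0.0, -56.9]
force: [0.2, -0.1, -2.5]
grip_width: 0.0361
grasp_force: 25.0
```

Request:
{"method": "step_arm", "body": {"steps": [0.3,0,0,40,0,0.3,0,0,40,0,0.3,0,0,30,0,0.3,0,0,10,0,0.3,0,0,5,0,0.3,0,0,1,0,0.3,0,0,0,0,0.7,0,0,0,0,0.7,0,0,0,0,0.7,0,0,0,0]}}

```text
time_s: 26.52
tool_pos: [0.4663, -0.269, 0.2166]
tool_rot: [-180.0, -0.0, -57.1]
force: [0.2, -0.5, -0.7]
grip_width: 0.0567
grasp_force: 0.0
```

Request:
{"method": "step_arm", "body": {"steps": [0.7,0,0,-40,0,0.7,0,0,-50,0,0.7,0,0,-40,-10.4,0.7,0,0,0,-10.4,0.7,0,0,0,-10.4,0.7,0,0,0,-10.4,0.7,0,0,0,-10.4,0.7,0,0,0,-10.4,0.7,0,0,0,-10.4,0.7,0,0,0,-10.4,0.7,0,0,0,-10.4,0.7,0,0,0,-10.4]}}

```text
time_s: 28.02
tool_pos: [0.4661, -0.2689, 0.3463]
tool_rot: [180.0, 0.0, 47.2]
force: [-0.2, 0.2, -0.3]
grip_width: 0.0608
grasp_force: 0.0
```

```bash
python3 look.py
```

```text
28.225 [ 0.4661 -0.269   0.3463] 46.68
[228. 144.] [ 0.4737 -0.2045] 17.5 0.0339
[280. 208.] [ 0.4649 -0.2663] 32.9 0.0336
[339. 270.] [ 0.4706 -0.328 ] 12.5 0.0084
```

Request:
{"method": "step_arm", "body": {"steps": [0.66,25,-19,0,-0.5,0.66,26,-19,0,0,0.66,0,0,40,0,0.66,0,0,40,0,0.66,0,0,40,0,0.66,0,0,10,0,0.66,0,0,0,0,0.3,0,0,0,0,0.3,0,0,0,0,0.3,0,0,0,0,0.3,0,0,0,0,0.3,0,0,-20,0]}}

```text
time_s: 29.72
tool_pos: [0.472, -0.2055, 0.235]
tool_rot: [-179.8, 0.1, 47.4]
force: [-0.9, 0.7, -1.4]
grip_width: 0.036
grasp_force: 25.0
```

Request:
{"method": "step_arm", "body": {"steps": [0.3,0,0,-50,0,0.3,0,0,-55,0,0.3,0,0,0,10.6,0.3,0,0,0,10.6,0.3,0,0,0,10.6,0.3,0,0,0,10.6,0.3,18,-44.5,0,0,0.3,18,-44.5,0,0,0.3,18,-44.5,0,0,0.3,18,-44.5,0,0,0.3,17,-44.5,0,0,0.3,0,0,0,0]}}

```text
time_s: 31.22
tool_pos: [0.5423, 0.0287, 0.341]
tool_rot: [-179.8, -0.0, 5.4]
force: [-0.2, -0.9, -2.4]
grip_width: 0.036
grasp_force: 25.0
```

Request:
{"method": "step_arm", "body": {"steps": [0.3,0,0,30,0,0.3,0,0,30,0,0.3,0,0,0,0,0.3,0,0,0,0]}}

```text
time_s: 31.72
tool_pos: [0.5426, 0.0232, 0.2821]
tool_rot: [180.0, -0.1, 4.9]
force: [0.1, 0.4, -1.3]
grip_width: 0.0355
grasp_force: 25.0
```

```bash
python3 -c "from h import *;rel()"
```

```text
P [0.5429 0.0236 0.2826] psi 4.97 disc-sock [-5.  -0.2] disc-tcp [-3.8  1.2] tip 280.0 204 res 0.00022 [0.5392 0.022 ] F [ 0.3  0.3 -2. ] t 31.925
```

Request:
{"method": "step_arm", "body": {"steps": [0.3,-4.8,0,4,0.2,0.3,0,0,5,0,0.3,0,0,5,0,0.3,0,0,4,0,0.3,0,0,4,0,0.3,0,0,0,0,0.3,0,0,0,0]}}

```text
time_s: 32.8
tool_pos: [0.5376, 0.0233, 0.2593]
tool_rot: [180.0, -0.0, 4.8]
force: [-0.1, -0.2, -2.7]
grip_width: 0.0361
grasp_force: 25.0
```

```bash
python3 -c "from h import *;rel()"
```

```text
P [0.5376 0.0233 0.2594] psi 4.78 disc-sock [0.7 0. ] disc-tcp [1.5 1.3] tip 280.0 204 res 0.0002 [0.5392 0.0221] F [ 0.4 -0.  -2.1] t 33.0
```

Request:
{"method": "step_arm", "body": {"steps": [0.3,0.6,0,3,0,0.3,0,0,3,0,0.3,0,0,3,0,0.3,0,0,3,0,0.3,0,0,0,0,0.3,0,0,0,0]}}

```text
time_s: 33.75
tool_pos: [0.5382, 0.0233, 0.2473]
tool_rot: [180.0, -0.0, 4.8]
force: [0.9, -0.1, -2.8]
grip_width: 0.0359
grasp_force: 25.0
```

Request:
{"method": "step_arm", "body": {"steps": [0.3,0,0,3,0,0.3,0,0,3,0,0.3,0,0,2,0,0.3,0,0,1.5,0,0.3,0,0,0,0,0.3,0,0,0,0]}}

```text
time_s: 34.5
tool_pos: [0.5384, 0.0236, 0.241]
tool_rot: [179.9, 0.0, 4.8]
force: [-9.8, -1.1, 21.9]
grip_width: 0.0358
grasp_force: 25.0
```

Request:
{"method": "step_arm", "body": {"steps": [0.3,0,0,-1.5,0,0.3,0,0,0,0,0.3,0,0,0,0,0.3,0,0,0,0]}}

```text
time_s: 35.0
tool_pos: [0.5383, 0.0235, 0.2411]
tool_rot: [179.9, 0.0, 4.8]
force: [-5.0, -0.7, 12.3]
grip_width: 0.036
grasp_force: 25.0
```

```bash
python3 - <<'E'
from h import *
a=cam('scene'); b=cam('top')
A=a[0][150:350,120:400]; B=b[0][150:350,100:380]
save('fin.png',cv2.resize(np.vstack([A,B]),(420,600)) if 0 else cv2.resize(np.hstack([A,B]),(800,286),interpolation=cv2.INTER_CUBIC))
o=env.get_obs(); print(o['tool_pos'],o['tool_rot'],o['force'],o['grasp_force'])
E
```

```text
[0.53826144 0.02347445 0.24104721] [1.79929851e+02 1.21716531e-02 4.77954874e+00] [-6.03065615 -0.92752633 11.5932268 ] 25.00073557506994
```

View pics/fin.png

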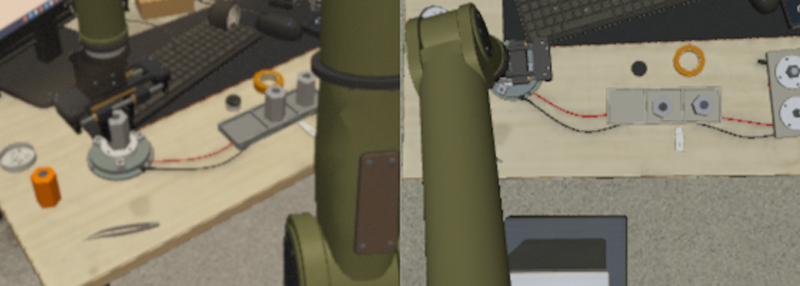

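The two wrong sockets stand upright in their bays, at (663,107) and (705,105) in the right half. The third stands on the chuck, in the gripper, at (118,130) in the left half. The contact is firm: z didn't change when I halved the press.

```bash
python3 -c "from cell import env;print(env.sign_off())"
```

```text
the job is handed in; nothing more can be done
None
```

The job is handed in: the third socket I tried (left bay) fits and is seated on the chuck nut, held upright at 25 N, the two that did not fit stand upright in the tray, and the arm's clock read about 35 s; the sign-off gave no verdict.

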